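# Find the tight spot in a slide guide with a feeler

### The arm

A 7-joint arm with a two-finger parallel gripper is mounted at the origin on the work surface. World frame = base frame: x ahead of the robot, y to its left, z up, the work surface at z = 0. Lengths are in m, angles in degrees, forces in N, time in s.
With the tool pointing down it reaches from about 0.4 to 0.925 m from the base axis. Payload 5.6 kg.
Tool frame: the origin (TCP) lies midway between the tips of the shut fingers; the grasp point (between the pads) lies 19 mm behind it; z points along the fingers, y is the line along which they close (so a half turn about z gives the same grasp; the last joint's range is limited). The gripper opens to 85 mm and grips with 20 to 120 N. Pads are 22 mm wide; open, the fingers measure 114 mm over their backs; the gripper's body (76 mm by 85 mm) begins 54 mm behind the grasp point. The pads swing forward as they close: fully open they stand 13 mm farther back than shut.
Start: joints at [64.916, 26.786, -0.665, 91.828, 0.344, 61.387, -3.226], TCP at [0.25, -0.6, 0.231] pointing down, gripper open.
Joint ranges: [-144.91, 144.91], [-17.63, 115.5], [-89.93, 88.59], [15.96, 139.68], [-74.01, 254.01], [8.47, 105.57], [-167.45, 167.45]. Speed limits (degrees/s): [147.25, 147.25, 180, 180, 180, 180, 180].

### API

Orientations are given as a 3x3 rotation matrix whose columns are the frame's x, y, z axes.
In Python, from rig import * gives the robot as it stands.
- The arm moves only by the tool drive_tool, never from a script. Its argument "increments" is a list of rows, each a list of 7 numbers: the shift along the tool's x, y, z scaled (see below), then the turn, a rotation vector about the tool's x, y, z scaled (see below), then the opening, from -1 (shut) to 1 (fully open). In form: [[dx, dy, dz, rx, ry, rz, grip], ...]. A call has 1 to 12 rows; each row is the pose to reach, as a shift and turn from the pose commanded when the call began, along the tool's axes at that moment; what a row does not reach only later rows make up. The controller multiplies each number of a shift by 0.4 m and each number of a turn by 90 degrees. A row lasts 1/10 s, in which the tool goes at most 50 mm and 8.59 degrees, less where a joint would pass 70% of its speed; a pose out of reach is approached as far as the arm can. A call with a number of a shift or a turn outside -1 to 1 is refused whole. A call with a gripper value outside its range is refused whole. The fingers move at their own pace and stop on an object; "squeeze" is the grip in N (left out, the last holds). Time passes only in rows, so rows that repeat a pose let the fingers close. It gives the time, the measured TCP pose, the force, the opening and the grip force at its end, in the units of the state.
- get_obs(): the state, without advancing time (a new reading comes with each control period).
- grab_frame(name): name is "scene" or "top"; returns a dict with "image" (400x640x3 uint8, red, green, blue), "depth" (400x640 float32, m along the optical axis (not along the pixel's ray), 0 where there is no reading), "camera_matrix" (3x3 intrinsics, pixels), "dist" ([k1, k2, p1, p2, k3] as OpenCV has them; the pictures are not rectified), "R" (3x3) and "t" (3): a world point X has camera coordinates R X + t. Camera axes: x right, y down, z forward; pixel columns grow to the right and rows downward; lengths in m; the calibration is good to about 2 mm. A picture is of the moment at which its call begins.
- job_done(): hands the job in; it is judged then, once.
The state is a dict: "clock": time; "q": joint angles; "qd": joint speeds; "tau": joint torques, N m; "position": TCP position; "ee_rot": TCP orientation; "contact_force": force on the tool from outside, world axes, zero at the start; "wrist_torque": the same for the moment, N m; "opening": opening from 0.0 (shut) to 1.0 (fully open); "gripper_force": force on a finger pad.
Only numpy, scipy, OpenCV 4.12 (cv2) and the standard library are available. Lean on these libraries where they do the work, as an engineer would, in place of code of your own. Each camera call takes 0.05 s, during which the arm holds its last target. There are 200 camera calls.

### The job

Somewhere along this slide guide the gap is too tight. Take the feeler by its yellow handle out of the blue stand, lower it into the wide green mouth of the guide and slide it along the gap, never forcing it, to where it drags the most; let go of it there, standing upright deep in the gap and pinched by the tight spot, to show the fitter where it is. Leave the bottle, the turned part and the round blank alone.

Things in the scene. Friction and masses are not known exactly. Their poses are not given: they have to be found in the camera images.
- feeler: feeler gauge upright in the stand: yellow handle 16 mm thick (its x) x 36 wide (y) x 40 tall, 44 to 84 mm above its origin; below it a steel blade 6 mm thick (x) x 14 wide (y), its last 5 mm reduced to 3 x 10. Origin: centre of the blade's lower end, at start 6 mm above the table; z up to the handle. About 0.12 kg. Both ways round are alike.
- stand: blue fixed block, 44 x 50 mm, 30 mm tall, on a 60 x 70 mm foot, with an upright slot 8 (x) x 16 mm (y), 24 mm deep, holding the feeler's blade (feeler axes parallel to the stand's); lift the feeler straight up to free it. Origin: centre of the underside.
- guide: fixed slide guide: grey base 110 (x) x 320 mm (y), 12 mm thick, two steel rails on it with tops 40 mm above the table, and between them a straight gap along y at x = 0, open above, floor 12 mm above the table. Origin: centre of the underside, z up. The gap is 8.5 mm wide from y = -108 to an end wall at +150 mm, before it the mouth. The -x wall is rigid all along.
- mouth (a point): on the gap's floor, middle of the mouth: at y = -134 mm of the guide, between green-painted rail ends. The mouth is 14 mm wide from y = -150 to -118 mm, then narrows smoothly to 8.5 mm at y = -108 mm.
- gap_end (a point): on the gap's floor at its end wall (y = +150 mm of the guide). On the way here hides the tight spot, centre at y -60 to +110 mm, unknown: part of the +x wall stands into the gap, leaving about 4 mm; 6 mm flat plus a 12 mm slope at each end. Sprung: it yields to +x, pushing a 6 mm blade to -x with at most 7 to 13 N, most at its middle. Beyond it the blade is loose again.
- bottle: upright clear bottle, red cap, 64 mm across, 210 mm tall; loose bystander. Origin: centre of its underside.
- turned_part: turned steel double cone, 68 mm across, 40 mm tall; loose bystander. Origin: centre of its underside.
- blank: dark steel round blank, 50 mm across, 35 mm tall; loose bystander. Origin: centre of its underside.
Mind the look-alikes: they are no part of the job. Leave any pink look-alike of the feeler alone.

How it is judged (in metres and radians):
On the way, in this order (a step that is already met when the one before it is completed fails the run):
1. the feeler's blade is down in the wide green mouth (y of feeler in the frame of guide between -0.155 and -0.118 m and x of feeler in the frame of guide between -0.007 and 0.007 m and z of feeler in the frame of guide below 0.022 m), for 0.1 s.
2. the blade has been slid on from the mouth into the narrow gap, still down in it (y of feeler in the frame of guide above -0.1 m and x of feeler in the frame of guide between -0.005 and 0.005 m and z of feeler in the frame of guide below 0.022 m), for 0.1 s.
At the end, for the whole second after the job is handed in: The feeler is released and at rest in the narrow gap, upright within 10 degrees, its lower end within 10 mm of the gap's floor, and pinched by the tight spot (contact forces between feeler and guide add up to more than 11 N) (contact force between feeler and guide above 11 N and z of feeler in the frame of guide below 0.022 m and y of feeler in the frame of guide above -0.1 m and angle between feeler's own z axis and vertical below 0.17 rad and linear speed of feeler below 0.01 m/s); the robot touches nothing.
It fails at once if the feeler is forced: more than 40 N in all between the feeler and the guide (contact force between feeler and guide above 40 N).
It fails at once if a bystander is moved by more than 20 mm (distance of any of bottle, turned_part, blank from where it was at the start of the episode above 0.02 m).
It also fails if it takes over 72 s, if anything falls off the work surface, if the arm or the gripper's body presses on something with over 40 N, if the wrist force passes 120 N, or if a joint passes its speed limit or range.

## Working session

There is one attempt and no reset: what is moved stays moved. The work goes in short steps, Python scripts to look and compute and a tool call to move; the robot and the scene stay as the last step left them, time stands still between calls to the robot, and variables do not carry over. Pictures are saved under pics/ and viewed, at most 10 in all, crops included, and the job is handed in when it is done.

Besides the shell and the picture viewer there is one more tool, called after ">>>" as a command line: name --pt "numbers of a row" for each row, then --argument value for the rest. drive_tool: Moves the arm, as the interface text tells. Shifts and turns lie within -1 to 1; 1 stands for 0.4 m of shift or 90 degrees of turn. Its arguments: {"type":"object","properties":{"increments":{"type":"array","items":{"type":"array","items":{"type":"number"}}},"squeeze":{"type":"number"}},"required":["increments"]}

```bash
mkdir -p pics; ls
cat > h.py <<'E'
from rig import *
import numpy as np, cv2
def snap(n):
    f=grab_frame(n); np.savez(f'pics/{n}.npz',**f); return f
def ray(f,uv):
    uv=np.asarray(uv,float).reshape(-1,1,2)
    p=cv2.undistortPoints(uv,np.array(f['camera_matrix']),np.array(f['dist'])).reshape(-1,2)
    R=np.array(f['R']);t=np.array(f['t'])
    return -R.T@t, np.c_[p,np.ones(len(p))]@R
def onz(f,uv,z):
    c,d=ray(f,uv); s=(z-c[2])/d[:,2]; return c+s[:,None]*d
def dep(f):
    # world point for every pixel
    h,w=f['depth'].shape
    u,v=np.meshgrid(np.arange(w),np.arange(h))
    c,d=ray(f,np.stack([u,v],-1).reshape(-1,2))
    return (c+f['depth'].reshape(-1,1)*d).reshape(h,w,3)
E
python3 - <<'E'
from h import *
for n in('scene','top'):
    f=snap(n); cv2.imwrite(f'pics/{n}0.png',f['image'][:,:,::-1])
    print(n,-np.array(f['R']).T@f['t'],np.array(f['camera_matrix'])[0])
print(get_obs())
E
```

```text
pics
scene [ 1.16645004 -0.51524178  0.62922742] [434.82777195   0.         322.85393787]
top [0.4703574  0.01666985 0.93403139] [429.28678672   0.         312.7366695 ]
{'clock': 0.1, 'q': array([64.91771904, 26.83262091, -0.66692384, 91.87606303,  0.34406841,
       61.3871043 , -3.22295127]), 'qd': array([ 0.05168236, -0.05583256,  0.07815728, -0.05310489, -0.01564849,
       -0.04846056,  0.00996396]), 'tau': array([ 6.17902660e-04, -5.33521950e+01,  2.13716109e-02, -2.51968485e+01,
        1.14870010e-02,  4.27222156e-03, -1.33372387e-05]), 'position': array([ 0.24974841, -0.59955131,  0.2304117 ]), 'ee_rot': array([[ 9.23077881e-01,  3.84612401e-01, -7.25248214e-04],
       [ 3.84613070e-01, -9.23076721e-01,  1.46760600e-03],
       [-1.05000277e-04, -1.63365458e-03, -9.99998660e-01]]), 'contact_force': array([ 0.33747172, -0.14965704,  0.57009704]), 'wrist_torque': array([ 0.00156474,  0.06530703, -0.0022147 ]), 'gripper_force': 0.0, 'opening': 1.003374567133353}
```

View pics/scene0.png

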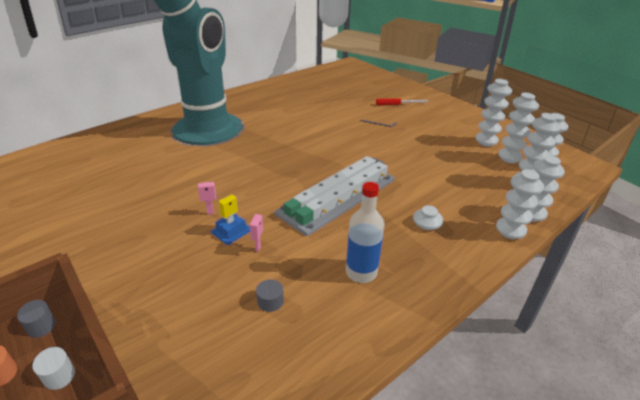

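View pics/top0.png

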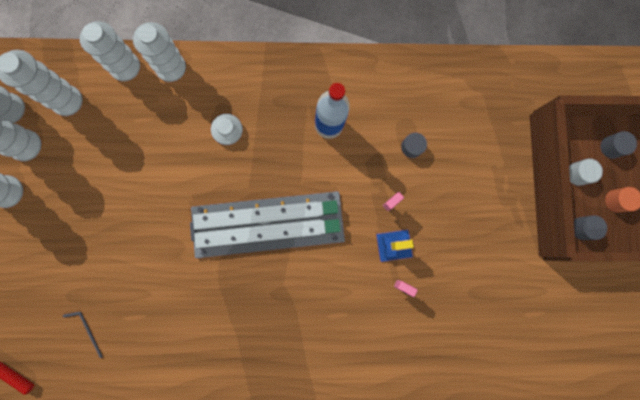

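The top view shows the guide at about (267,226), with its green mouth at its right end near (331,216). The yellow feeler handle is at (402,245) in the blue stand (395,246). The pink look-alikes are at (395,201) and (406,288). The bottle is at (331,115), the turned part at (227,129) and the blank at (414,145). In the scene view the yellow handle is at (229,207) and the pinks are at (207,193) and (257,228). The yellow one in the blue stand fits the description, and I'll confirm it in a crop.

```bash
cat > m.py <<'E'
from h import *
import sys
def rect(f,m,z,name):
    cs,_=cv2.findContours(m.astype(np.uint8),cv2.RETR_EXTERNAL,cv2.CHAIN_APPROX_NONE)
    for c in sorted(cs,key=cv2.contourArea)[::-1][:2]:
        if len(c)<8: continue
        P=onz(f,c.reshape(-1,2),z)[:,:2].astype(np.float32)
        (cx,cy),wh,a=cv2.minAreaRect(P); print(name,'px',c.reshape(-1,2).mean(0).round(1),'c',round(cx,4),round(cy,4),'wh',np.round(wh,4),'ang',round(a,1))
if __name__=='__main__':
  f=dict(np.load('pics/top.npz')); g=dict(np.load('pics/scene.npz'))
  for n,F in(('top',f),('scene',g)):
    hsv=cv2.cvtColor(F['image'],cv2.COLOR_RGB2HSV); h,s,v=[hsv[...,i].astype(int) for i in range(3)]
    yel=(h>22)&(h<34)&(s>170)&(v>120); blu=(h>100)&(h<125)&(s>150)&(v>60); grn=(h>60)&(h<90)&(s>80)&(v>40)
    if n=='top':
        roi=np.zeros_like(yel); roi[185:265,180:350]=1
        grn&=roi; sil=(s<60)&(v>125)&roi; gry=(s<80)&roi
        rect(F,yel,.09,'yel'); rect(F,blu,.03,'blue'); rect(F,grn,.04,'green'); rect(F,sil,.04,'rail'); rect(F,gry|grn,.012,'base')
    D=dep(F)
    ys=D[yel]; ys=ys[F['depth'][yel]>0]; 
    top=ys[ys[:,2]>np.percentile(ys[:,2],90)-.004]; print(n,'depth yel n',len(ys),'z',np.percentile(ys[:,2],[5,50,95]).round(4),'med',np.median(ys,0).round(4))
    b=F['image'][:,:,::-1]
    if n=='top': A=cv2.resize(b[185:305,180:440],None,fx=3,fy=3,interpolation=cv2.INTER_CUBIC)
    else: B=cv2.resize(b[165:265,180:440],None,fx=3,fy=3,interpolation=cv2.INTER_CUBIC)
  cv2.imwrite('pics/c1.png',cv2.resize(np.vstack([A,B]),None,fx=.9,fy=.9))
  D=dep(f)
  for nm,(u,v) in dict(bottle=(331,110),turn=(227,129),blank=(414,145)).items(): print(nm,D[v,u].round(3))
E
python3 m.py
```

```text
yel px [402.7 244.7] c 0.4826 -0.1901 wh [0.0141 0.0407] ang 9.1
blue px [393.9 245.5] c 0.483 -0.1869 wh [0.0541 0.0646] ang 7.7
blue px [327.7 127. ] c 0.7381 -0.049 wh [0.058  0.0284] ang 76.5
green px [331.9 225.7] c 0.5236 -0.0556 wh [0.0263 0.0287] ang 5.6
green px [329.7 207.1] c 0.5625 -0.0515 wh [0.0264 0.0292] ang 7.0
rail px [267.8 211. ] c 0.5543 0.0952 wh [0.0475 0.2807] ang 6.4
rail px [254.9 234.5] c 0.509 0.096 wh [0.0501 0.2736] ang 10.2
base px [266.7 224.3] c 0.5293 0.0827 wh [0.1116 0.3249] ang 6.0
top depth yel n 133 z [0.0767 0.089  0.0916] med [ 0.4824 -0.1911  0.089 ]
scene depth yel n 323 z [0.0535 0.0758 0.0899] med [ 0.4906 -0.1954  0.0758]
bottle [ 0.735 -0.047  0.152]
turn [0.73  0.167 0.039]
blank [ 0.698 -0.235  0.033]
```

View pics/c1.png

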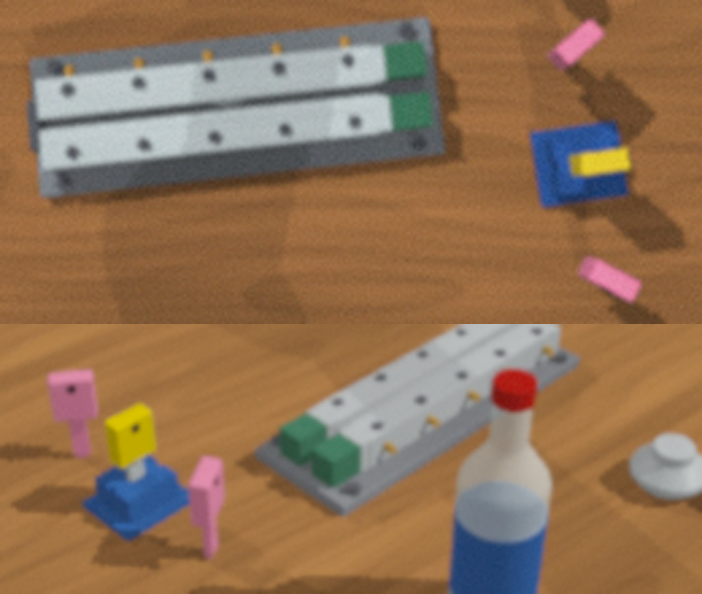

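The crop confirms it: the yellow handle stands in the blue stand, and both pinks stand free beside it. Next I'll refine the guide line and the stand angle and plan the approach.

```bash
cat >> h.py <<'E'
def plan(p,yaw):
    """increments to bring TCP to p, pointing down, tool y axis at world yaw (deg)"""
    from scipy.spatial.transform import Rotation as Ro
    o=get_obs(); R=np.array(o['ee_rot']); a=np.radians(yaw)
    y=np.array([np.cos(a),np.sin(a),0]); z=np.array([0,0,-1.]); T=np.c_[np.cross(y,z),y,z]
    print('shift',(R.T@(np.array(p)-o['position'])/.4).round(4),'turn',(Ro.from_matrix(R.T@T).as_rotvec(degrees=True)/90).round(4),'t',round(o['clock'],2))
E
python3 - <<'E'
from h import *
f=dict(np.load('pics/top.npz')); im=f['image']; g=cv2.GaussianBlur(im,(3,1),0).mean(2)
# gap: darkest row between rails per column (subpixel), and rails' outer edges
P=[];W=[]
for u in range(200,318):
    v0=int(round(230-(u-200)*12/118))  
    c=g[v0-9:v0+10,u]; k=3+np.argmin(c[3:-3]); w=np.clip(np.percentile(c,75)-c,0,None)[k-3:k+4]
    P.append((u,v0-9+k-3+(w*np.arange(7)).sum()/w.sum()))
P=np.array(P); X=onz(f,P,.04)[:,:2]
vx,vy,x0,y0=cv2.fitLine(X.astype(np.float32),cv2.DIST_HUBER,0,.001,.001).ravel()
print('gap ang',np.degrees(np.arctan2(-vx,vy)),'x at y=-.0535:',x0+vx/vy*(-.0535-y0),'x at y=.08',x0+vx/vy*(.08-y0),'rms',np.std(X[:,0]-x0-vx/vy*(X[:,1]-y0)))
for u in (220,260,300):
    v0=int(round(230-(u-200)*12/118)); print(u,v0-9,g[v0-9:v0+10,u].round().astype(int), onz(f,[(u,v0)],.04)[0,:2].round(4),onz(f,[(u,v0+1)],.04)[0,:2].round(4))
h,s,v=[cv2.cvtColor(im,cv2.COLOR_RGB2HSV)[...,i].astype(int) for i in range(3)]
b=((h>100)&(h<125)&(s>120))|((h>22)&(h<34)&(s>150)); b[:, :365]=0;b[:,430:]=0
c=max(cv2.findContours(b.astype(np.uint8),0,1)[0],key=cv2.contourArea).reshape(-1,2)
print('stand',cv2.minAreaRect(onz(f,c,.008)[:,:2].astype(np.float32)))
plan([.483,-.192,.16],7.5)
E
```

```text
gap ang -173.9869 x at y=-.0535: 0.54391485 x at y=.08 0.52985257 rms 0.00011456598249654805
220 219 [196 195 197 198 195 194 179 146 102  81 101 154 189 201 202 202 200 199
 198] [0.5195 0.1767] [0.5174 0.1766]
260 215 [168 179 183 178 180 178 167 140 108  91 115 154 177 181 183 182 183 178
 154] [0.5276 0.0945] [0.5255 0.0945]
300 211 [182 183 184 181 178 177 154 116  84  92 125 164 185 184 184 183 180 182
 183] [0.5357 0.0115] [0.5336 0.0115]
stand ((0.4830223023891449, -0.19192098081111908), (0.05651985481381416, 0.0677880123257637), 7.884398937225342)
shift [ 0.9302 -0.7159  0.1771] turn [-9.00e-04 -6.00e-04 -8.32e-01] t 0.1
```

>>> drive_tool --pt "0.93 -0.716 0.177 0 0 -0.836 0.3" --pt "0.93 -0.716 0.177 0 0 -0.836 0.3" --pt "0.93 -0.716 0.177 0 0 -0.836 0.3" --pt "0.93 -0.716 0.177 0 0 -0.836 0.3" --pt "0.93 -0.716 0.177 0 0 -0.836 0.3" --pt "0.93 -0.716 0.177 0 0 -0.836 0.3" --pt "0.93 -0.716 0.177 0 0 -0.836 0.3" --pt "0.93 -0.716 0.177 0 0 -0.836 0.3" --pt "0.93 -0.716 0.177 0 0 -0.836 0.3" --pt "0.93 -0.716 0.177 0 0 -0.836 0.3" --pt "0.93 -0.716 0.177 0 0 -0.836 0.3" --pt "0.93 -0.716 0.177 0 0 -0.836 0.3" --squeeze 20

```text
clock: 1.3
position: [0.4829, -0.1925, 0.1601]
ee_rot: [[-0.137, 0.991, -0.001], [0.991, 0.137, -0.0], [0.0, -0.001, -1.0]]
contact_force: [-0.9, -0.6, -0.7]
opening: 0.652
gripper_force: 0.0
```

Run:
```python
from h import *
plan([.483,-.192,.051],7.9); print(get_obs()['position'])
f=snap('scene'); b=f['image'][:,:,::-1][100:260,140:340]; cv2.imwrite('pics/s1.png',cv2.resize(b,None,fx=3,fy=3,interpolation=2))
```

```text
shift [0.0013 0.0006 0.2728] turn [-0.0006 -0.0001  0.    ] t 1.3
[ 0.48294701 -0.19254189  0.1601208 ]
```

View pics/s1.png

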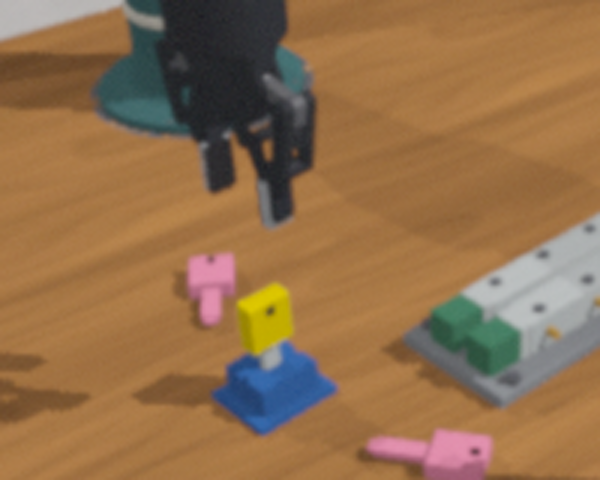

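The gripper stands above the yellow handle at (265,320). Both pinks have toppled over by themselves, at (210,285) and (430,450), and they are clear of the fingers. I'm descending and gripping.

>>> drive_tool --pt "0 0 0.08 0 0 0 0.3" --pt "0 0 0.16 0 0 0 0.3" --pt "0 0 0.22 0 0 0 0.3" --pt "0.001 0 0.26 0 0 0 0.3" --pt "0.001 0 0.272 0 0 0 0.3" --pt "0.001 0 0.272 0 0 0 0.3" --pt "0.001 0 0.272 0 0 0 -0.3" --pt "0.001 0 0.272 0 0 0 -0.6" --pt "0.001 0 0.272 0 0 0 -1" --pt "0.001 0 0.272 0 0 0 -1" --pt "0.001 0 0.272 0 0 0 -1" --pt "0.001 0 0.272 0 0 0 -1" --squeeze 30

```text
clock: 2.55
position: [0.4838, -0.1926, 0.0526]
ee_rot: [[-0.137, 0.991, 0.001], [0.991, 0.137, -0.001], [-0.001, 0.001, -1.0]]
contact_force: [-1.4, -0.7, 6.5]
opening: 0.185
gripper_force: 35.0
```

>>> drive_tool --pt "0 0 0 0 0 0 -1" --pt "0 0 0 0 0 0 -1" --pt "0 0 0 0 0 0 -1" --pt "0 0 0 0 0 0 -1"

```text
clock: 2.95
position: [0.4838, -0.1926, 0.0525]
ee_rot: [[-0.137, 0.991, 0.001], [0.991, 0.137, -0.001], [-0.001, 0.001, -1.0]]
contact_force: [-0.3, -0.4, 5.4]
opening: 0.179
gripper_force: 35.0
```

>>> drive_tool --pt "0 0 -0.02 0 0 0 -1" --pt "0 0 -0.05 0 0 0 -1" --pt "0 0 -0.09 0 0 0 -1" --pt "0 0 -0.14 0 0 0 -1" --pt "0 0 -0.19 0 0 0 -1" --pt "0 0 -0.2 0 0 0 -1" --pt "0 0 -0.2 0 0 0 -1" --pt "0 0 -0.2 0 0 0 -1"

```text
clock: 3.75
position: [0.4824, -0.1921, 0.131]
ee_rot: [[-0.137, 0.991, -0.001], [0.991, 0.137, 0.0], [0.001, -0.001, -1.0]]
contact_force: [1.2, -0.6, -1.8]
opening: 0.183
gripper_force: 34.0
```

Run:
```python
from h import *
print(get_obs()['position'],get_obs()['contact_force'])
# mouth point y=-0.136 of guide
a=np.radians(6); c=np.array([.5439,-.0535])
plan([*c,.1325],6.0)
f=snap('scene'); cv2.imwrite('pics/s2.png',cv2.resize(f['image'][:,:,::-1][120:260,150:340],None,fx=4,fy=4,interpolation=2))
f=snap('top');hsv=cv2.cvtColor(f['image'],cv2.COLOR_RGB2HSV)
```

```text
[ 0.48237855 -0.19209192  0.13102067] [ 1.15558377 -0.57251871 -1.75731186]
shift [ 0.3222  0.1997 -0.0038] turn [-0.0009 -0.0003  0.0205] t 3.75
```

View pics/s2.png

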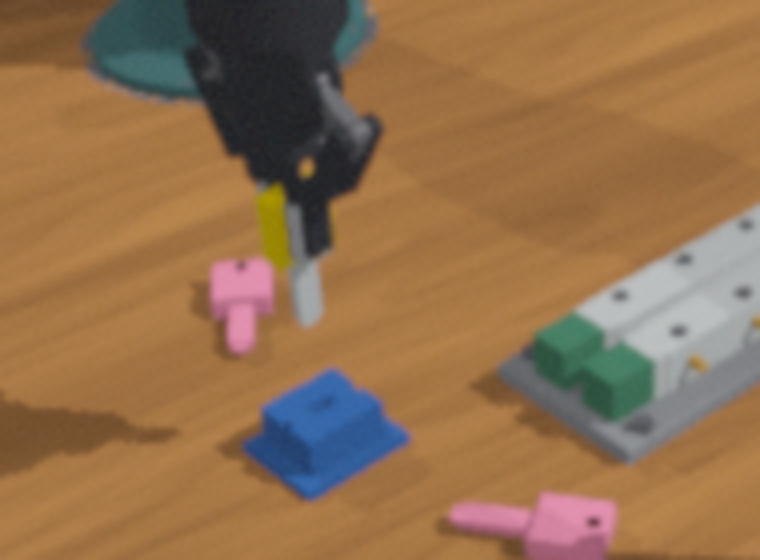

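The feeler is lifted clear, with its blade end at (307,315), hanging upright. I'm moving it over the mouth.

>>> drive_tool --pt "0.08 0.05 0 0 0 0.02 -1" --pt "0.16 0.1 0 0 0 0.02 -1" --pt "0.24 0.15 0 0 0 0.02 -1" --pt "0.322 0.2 0 0 0 0.02 -1" --pt "0.322 0.2 0 0 0 0.02 -1" --pt "0.322 0.2 0 0 0 0.02 -1" --pt "0.322 0.2 0 0 0 0.02 -1" --pt "0.322 0.2 0 0 0 0.02 -1"

```text
clock: 4.65
position: [0.5442, -0.0552, 0.1312]
ee_rot: [[-0.103, 0.995, -0.001], [0.995, 0.103, -0.001], [-0.0, -0.001, -1.0]]
contact_force: [0.2, 0.0, -1.4]
opening: 0.185
gripper_force: 33.9
```

Run:
```python
from h import *
print(get_obs()['position'],get_obs()['contact_force'])
plan([.5439,-.0535,.061],6.0)
f=snap('scene'); cv2.imwrite('pics/s3.png',cv2.resize(f['image'][:,:,::-1][110:250,230:420],None,fx=4,fy=4,interpolation=2))
```

```text
[ 0.54419567 -0.0551689   0.13120359] [ 0.23219246  0.04776206 -1.43473109]
shift [ 4.300e-03 -1.000e-04  1.755e-01] turn [-0.0008  0.0003 -0.0008] t 4.65
```

View pics/s3.png

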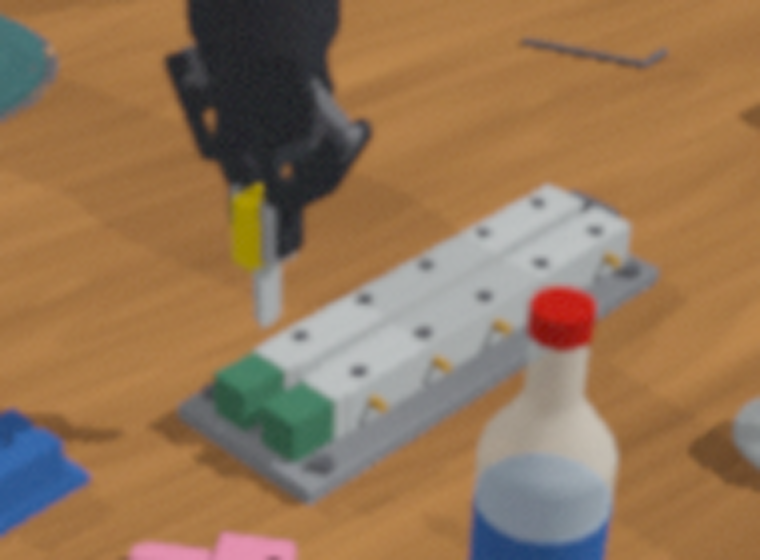

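Run:
```python
from h import *
f=dict(np.load('pics/scene.npz'))
print(onz(f,[(296,191),(297.5,191)],.085))
im=f['image'].astype(int)
# green block top-corner sanity: mouth centre predicted px
R=f['R'];t=f['t']
for p in ([.5442,-.0552,.085],[.5439,-.0535,.04],[.4954,.1,.04]):
    print(cv2.projectPoints(np.array([p]),cv2.Rodrigues(R)[0],t,f['camera_matrix'],f['dist'])[0].ravel()-[230,110])
```

```text
[[ 0.54700527 -0.05893589  0.085     ]
 [ 0.54900186 -0.05638041  0.085     ]]
[66.598984   79.80024004]
[67.39518188 95.93466412]
[104.88567511  63.62100028]
```

>>> drive_tool --pt "0.004 0 0.03 0 0 0 -1" --pt "0.004 0 0.06 0 0 0 -1" --pt "0.004 0 0.08 0 0 0 -1" --pt "0.004 0 0.095 0 0 0 -1" --pt "0.004 0 0.105 0 0 0 -1" --pt "0.004 0 0.115 0 0 0 -1" --pt "0.004 0 0.125 0 0 0 -1" --pt "0.004 0 0.125 0 0 0 -1"

```text
clock: 5.5
position: [0.5444, -0.0521, 0.0813]
ee_rot: [[-0.106, 0.994, -0.001], [0.994, 0.106, -0.0], [0.0, -0.001, -1.0]]
contact_force: [0.2, 0.5, -1.8]
opening: 0.182
gripper_force: 34.0
```

>>> drive_tool --pt "0 0 0.006 0 0 0 -1" --pt "0 0 0.012 0 0 0 -1" --pt "0 0 0.018 0 0 0 -1" --pt "0 0 0.024 0 0 0 -1" --pt "0 0 0.03 0 0 0 -1" --pt "0 0 0.03 0 0 0 -1" --pt "0 0 0.03 0 0 0 -1"

```text
clock: 6.2
position: [0.5446, -0.0521, 0.0696]
ee_rot: [[-0.106, 0.994, -0.0], [0.994, 0.106, -0.0], [0.0, -0.0, -1.0]]
contact_force: [0.5, -0.4, -1.3]
opening: 0.179
gripper_force: 34.0
```

>>> drive_tool --pt "0 0 0.005 0 0 0 -1" --pt "0 0 0.01 0 0 0 -1" --pt "0 0 0.015 0 0 0 -1" --pt "0 0 0.019 0 0 0 -1" --pt "0 0 0.019 0 0 0 -1" --pt "0 0 0.019 0 0 0 -1"

```text
clock: 6.8
position: [0.5446, -0.0521, 0.062]
ee_rot: [[-0.106, 0.994, -0.0], [0.994, 0.106, -0.0], [-0.0, -0.0, -1.0]]
contact_force: [-0.7, 0.2, -1.0]
opening: 0.181
gripper_force: 34.0
```

>>> drive_tool --pt "0 0 0.003 0 0 0 -1" --pt "0 0 0.003 0 0 0 -1" --pt "0 0 0.003 0 0 0 -1"

```text
clock: 7.1
position: [0.5446, -0.0521, 0.0609]
ee_rot: [[-0.105, 0.994, -0.0], [0.994, 0.105, -0.0], [-0.0, -0.0, -1.0]]
contact_force: [-0.4, 0.6, -0.8]
opening: 0.183
gripper_force: 34.0
```

>>> drive_tool --pt "0 0 0.003 0 0 0 -1" --pt "0 0 0.003 0 0 0 -1" --pt "0 0 0.003 0 0 0 -1"

```text
clock: 7.4
position: [0.5446, -0.0521, 0.0596]
ee_rot: [[-0.106, 0.994, -0.0], [0.994, 0.106, -0.0], [-0.0, -0.0, -1.0]]
contact_force: [-0.4, 0.5, -2.6]
opening: 0.184
gripper_force: 34.0
```

>>> drive_tool --pt "0.01 -0.002 0 0 0 0 -1" --pt "0.02 -0.002 0 0 0 0 -1" --pt "0.03 -0.002 0 0 0 0 -1" --pt "0.04 -0.002 0 0 0 0 -1" --pt "0.045 -0.002 0 0 0 0 -1" --pt "0.05 -0.002 0 0 0 0 -1" --pt "0.05 -0.002 0 0 0 0 -1" --pt "0.05 -0.002 0 0 0 0 -1"

```text
clock: 8.2
position: [0.5417, -0.0324, 0.0596]
ee_rot: [[-0.105, 0.994, -0.0], [0.994, 0.105, -0.0], [-0.0, -0.0, -1.0]]
contact_force: [0.9, 0.5, -1.0]
opening: 0.18
gripper_force: 34.0
```

>>> drive_tool --pt "0.005 0 0 0 0 0 -1" --pt "0.01 0 0 0 0 0 -1" --pt "0.015 0 0 0 0 0 -1" --pt "0.02 0 0 0 0 0 -1" --pt "0.02 0 0 0 0 0 -1" --pt "0.02 0 0 0 0 0 -1"

```text
clock: 8.8
position: [0.5409, -0.0243, 0.0597]
ee_rot: [[-0.106, 0.994, 0.0], [0.994, 0.106, -0.0], [-0.0, 0.0, -1.0]]
contact_force: [0.9, -0.3, -1.8]
opening: 0.185
gripper_force: 34.0
```

>>> drive_tool --pt "0.005 0 0 0 0 0 -1" --pt "0.01 0 0 0 0 0 -1" --pt "0.015 0 0 0 0 0 -1" --pt "0.02 0 0 0 0 0 -1" --pt "0.02 0 0 0 0 0 -1" --pt "0.02 0 0 0 0 0 -1"

```text
clock: 9.4
position: [0.54, -0.0163, 0.0597]
ee_rot: [[-0.106, 0.994, 0.0], [0.994, 0.106, -0.0], [-0.0, -0.0, -1.0]]
contact_force: [-0.1, -1.2, -2.0]
opening: 0.181
gripper_force: 34.0
```

>>> drive_tool --pt "0.007 0 0 0 0 0 -1" --pt "0.014 0 0 0 0 0 -1" --pt "0.021 0 0 0 0 0 -1" --pt "0.028 0 0 0 0 0 -1" --pt "0.028 0 0 0 0 0 -1"

```text
clock: 9.9
position: [0.5388, -0.0045, 0.0597]
ee_rot: [[-0.106, 0.994, 0.0], [0.994, 0.106, 0.0], [0.0, 0.0, -1.0]]
contact_force: [0.3, 1.3, -1.1]
opening: 0.186
gripper_force: 34.0
```

>>> drive_tool --pt "0.007 0 0 0 0 0 -1" --pt "0.014 0 0 0 0 0 -1" --pt "0.02 0 0 0 0 0 -1" --pt "0.02 0 0 0 0 0 -1"

```text
clock: 10.3
position: [0.538, 0.0033, 0.0597]
ee_rot: [[-0.106, 0.994, -0.0], [0.994, 0.106, 0.0], [0.0, 0.0, -1.0]]
contact_force: [0.8, -0.1, -2.0]
opening: 0.185
gripper_force: 34.0
```

>>> drive_tool --pt "0.007 0 0 0 0 0 -1" --pt "0.014 0 0 0 0 0 -1" --pt "0.02 0 0 0 0 0 -1" --pt "0.02 0 0 0 0 0 -1"

```text
clock: 10.7
position: [0.5371, 0.0113, 0.0597]
ee_rot: [[-0.106, 0.994, -0.0], [0.994, 0.106, 0.0], [0.0, -0.0, -1.0]]
contact_force: [0.3, -0.2, -1.0]
opening: 0.179
gripper_force: 34.0
```

>>> drive_tool --pt "0.007 0 0 0 0 0 -1" --pt "0.014 0 0 0 0 0 -1" --pt "0.02 0 0 0 0 0 -1" --pt "0.02 0 0 0 0 0 -1"

```text
clock: 11.1
position: [0.5363, 0.0192, 0.0597]
ee_rot: [[-0.106, 0.994, 0.0], [0.994, 0.106, 0.0], [0.0, 0.0, -1.0]]
contact_force: [-0.1, 0.1, -1.2]
opening: 0.185
gripper_force: 34.0
```

>>> drive_tool --pt "0.007 0 0 0 0 0 -1" --pt "0.014 0 0 0 0 0 -1" --pt "0.02 0 0 0 0 0 -1" --pt "0.02 0 0 0 0 0 -1"

```text
clock: 11.5
position: [0.5354, 0.0272, 0.0597]
ee_rot: [[-0.106, 0.994, -0.0], [0.994, 0.106, 0.0], [0.0, 0.0, -1.0]]
contact_force: [-0.2, -0.0, -2.0]
opening: 0.183
gripper_force: 34.0
```

>>> drive_tool --pt "0.007 0 0 0 0 0 -1" --pt "0.014 0 0 0 0 0 -1" --pt "0.02 0 0 0 0 0 -1" --pt "0.02 0 0 0 0 0 -1"

```text
clock: 11.9
position: [0.5346, 0.0351, 0.0597]
ee_rot: [[-0.106, 0.994, -0.0], [0.994, 0.106, 0.0], [0.0, 0.0, -1.0]]
contact_force: [-0.5, -0.1, -1.1]
opening: 0.184
gripper_force: 34.0
```

>>> drive_tool --pt "0.007 0 0 0 0 0 -1" --pt "0.014 0 0 0 0 0 -1" --pt "0.02 0 0 0 0 0 -1" --pt "0.02 0 0 0 0 0 -1"

```text
clock: 12.3
position: [0.5337, 0.0431, 0.0597]
ee_rot: [[-0.106, 0.994, 0.0], [0.994, 0.106, 0.0], [0.0, 0.0, -1.0]]
contact_force: [0.4, -0.5, -1.3]
opening: 0.185
gripper_force: 34.0
```

>>> drive_tool --pt "0.007 0 0 0 0 0 -1" --pt "0.014 0 0 0 0 0 -1" --pt "0.02 0 0 0 0 0 -1" --pt "0.02 0 0 0 0 0 -1"

```text
clock: 12.7
position: [0.5329, 0.051, 0.0597]
ee_rot: [[-0.106, 0.994, 0.0], [0.994, 0.106, 0.0], [0.0, 0.0, -1.0]]
contact_force: [0.2, 0.1, -1.6]
opening: 0.181
gripper_force: 34.0
```

>>> drive_tool --pt "0.007 0 0 0 0 0 -1" --pt "0.014 0 0 0 0 0 -1" --pt "0.02 0 0 0 0 0 -1" --pt "0.02 0 0 0 0 0 -1"

```text
clock: 13.1
position: [0.532, 0.059, 0.0597]
ee_rot: [[-0.106, 0.994, 0.0], [0.994, 0.106, 0.0], [0.0, 0.0, -1.0]]
contact_force: [-0.2, -0.0, -1.8]
opening: 0.183
gripper_force: 34.0
```

>>> drive_tool --pt "0.007 0 0 0 0 0 -1" --pt "0.014 0 0 0 0 0 -1" --pt "0.02 0 0 0 0 0 -1" --pt "0.02 0 0 0 0 0 -1"

```text
clock: 13.5
position: [0.5312, 0.0669, 0.0597]
ee_rot: [[-0.106, 0.994, -0.0], [0.994, 0.106, 0.0], [0.0, 0.0, -1.0]]
contact_force: [0.2, 0.6, -1.9]
opening: 0.179
gripper_force: 34.0
```

>>> drive_tool --pt "0.007 0 0 0 0 0 -1" --pt "0.014 0 0 0 0 0 -1" --pt "0.02 0 0 0 0 0 -1" --pt "0.02 0 0 0 0 0 -1"

```text
clock: 13.9
position: [0.53, 0.0736, 0.0595]
ee_rot: [[-0.105, 0.994, -0.001], [0.994, 0.105, -0.001], [-0.001, -0.001, -1.0]]
contact_force: [-0.9, -3.8, -1.6]
opening: 0.183
gripper_force: 34.0
```

Run:
```python
from h import *
f=snap('scene'); cv2.imwrite('pics/s4.png',cv2.resize(f['image'][:,:,::-1][80:240,250:420],None,fx=3.5,fy=3.5,interpolation=2))
```

```text
(no output)
```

View pics/s4.png

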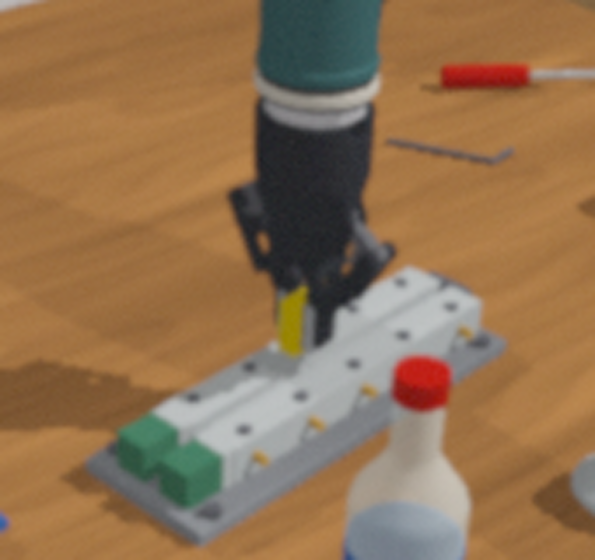

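The handle stands upright over the gap at (292,330). At y≈0.074 a drag has begun (Fy −3.8 N), so from here I go in fine steps.

>>> drive_tool --pt "0.004 0 0 0 0 0 -1" --pt "0.008 0 0 0 0 0 -1" --pt "0.008 0 0 0 0 0 -1"

```text
clock: 14.25
position: [0.5299, 0.0759, 0.0595]
ee_rot: [[-0.105, 0.995, -0.001], [0.995, 0.105, -0.002], [-0.002, -0.001, -1.0]]
contact_force: [-0.2, -5.4, -1.8]
opening: 0.185
gripper_force: 34.0
```

>>> drive_tool --pt "0.004 0 0 0 0 0 -1" --pt "0.008 0 0 0 0 0 -1" --pt "0.008 0 0 0 0 0 -1"

```text
clock: 14.55
position: [0.5297, 0.0788, 0.0595]
ee_rot: [[-0.104, 0.995, -0.001], [0.995, 0.104, -0.002], [-0.002, -0.001, -1.0]]
contact_force: [-0.0, -6.4, -1.2]
opening: 0.178
gripper_force: 33.9
```

>>> drive_tool --pt "0.004 0 0 0 0 0 -1" --pt "0.008 0 0 0 0 0 -1" --pt "0.008 0 0 0 0 0 -1"

```text
clock: 14.85
position: [0.5293, 0.0819, 0.0595]
ee_rot: [[-0.104, 0.995, -0.001], [0.995, 0.104, -0.003], [-0.003, -0.001, -1.0]]
contact_force: [-1.0, -6.4, -1.2]
opening: 0.184
gripper_force: 33.8
```

>>> drive_tool --pt "0.004 0 0 0 0 0 -1" --pt "0.008 0 0 0 0 0 -1" --pt "0.008 0 0 0 0 0 -1"

```text
clock: 15.15
position: [0.529, 0.0852, 0.0595]
ee_rot: [[-0.104, 0.995, -0.001], [0.995, 0.104, -0.002], [-0.002, -0.001, -1.0]]
contact_force: [-1.4, -6.7, -1.6]
opening: 0.184
gripper_force: 33.8
```

>>> drive_tool --pt "0.004 0 0 0 0 0 -1" --pt "0.008 0 0 0 0 0 -1" --pt "0.008 0 0 0 0 0 -1"

```text
clock: 15.45
position: [0.5286, 0.0882, 0.0594]
ee_rot: [[-0.104, 0.995, -0.001], [0.995, 0.104, -0.003], [-0.002, -0.001, -1.0]]
contact_force: [0.5, -6.6, -1.0]
opening: 0.184
gripper_force: 33.7
```

>>> drive_tool --pt "0.004 0 0 0 0 0 -1" --pt "0.008 0 0 0 0 0 -1" --pt "0.008 0 0 0 0 0 -1"

```text
clock: 15.75
position: [0.5283, 0.0913, 0.0594]
ee_rot: [[-0.104, 0.995, -0.001], [0.995, 0.104, -0.003], [-0.003, -0.001, -1.0]]
contact_force: [0.3, -6.6, -2.1]
opening: 0.179
gripper_force: 33.7
```

>>> drive_tool --pt "0.004 0 0 0 0 0 -1" --pt "0.008 0 0 0 0 0 -1" --pt "0.008 0 0 0 0 0 -1"

```text
clock: 16.05
position: [0.528, 0.0944, 0.0593]
ee_rot: [[-0.104, 0.995, -0.001], [0.995, 0.104, -0.003], [-0.003, -0.001, -1.0]]
contact_force: [0.5, -7.3, -2.6]
opening: 0.185
gripper_force: 33.6
```

>>> drive_tool --pt "0.004 0 0 0 0 0 -1" --pt "0.008 0 0 0 0 0 -1" --pt "0.008 0 0 0 0 0 -1"

```text
clock: 16.35
position: [0.5277, 0.0976, 0.0593]
ee_rot: [[-0.104, 0.995, -0.001], [0.995, 0.104, -0.003], [-0.003, -0.001, -1.0]]
contact_force: [0.1, -7.1, -1.7]
opening: 0.183
gripper_force: 33.6
```

>>> drive_tool --pt "0.004 0 0 0 0 0 -1" --pt "0.008 0 0 0 0 0 -1" --pt "0.008 0 0 0 0 0 -1"

```text
clock: 16.65
position: [0.5273, 0.1008, 0.0593]
ee_rot: [[-0.104, 0.995, -0.001], [0.995, 0.104, -0.003], [-0.003, -0.001, -1.0]]
contact_force: [-0.0, -6.5, -2.7]
opening: 0.178
gripper_force: 33.5
```

>>> drive_tool --pt "0.004 0 0 0 0 0 -1" --pt "0.008 0 0 0 0 0 -1" --pt "0.008 0 0 0 0 0 -1"

```text
clock: 16.95
position: [0.5267, 0.1061, 0.0594]
ee_rot: [[-0.105, 0.994, -0.001], [0.994, 0.105, 0.0], [0.0, -0.001, -1.0]]
contact_force: [-0.2, -1.5, -2.5]
opening: 0.184
gripper_force: 33.6
```

>>> drive_tool --pt "0.004 0 0 0 0 0 -1" --pt "0.008 0 0 0 0 0 -1" --pt "0.008 0 0 0 0 0 -1"

```text
clock: 17.25
position: [0.5271, 0.1108, 0.06]
ee_rot: [[-0.107, 0.994, 0.001], [0.994, 0.107, 0.002], [0.001, 0.001, -1.0]]
contact_force: [-0.6, 0.4, -2.9]
opening: 0.179
gripper_force: 33.7
```

The drag ran from y≈0.0725 to 0.104, so the middle is at about 0.0885. I'm sliding back there.

>>> drive_tool --pt "-0.005 0 0 0 0 0 -1" --pt "-0.01 0 0 0 0 0 -1" --pt "-0.015 0 0 0 0 0 -1" --pt "-0.02 0 0 0 0 0 -1" --pt "-0.025 0 0 0 0 0 -1" --pt "-0.025 0 0 0 0 0 -1"

```text
clock: 17.85
position: [0.5274, 0.1011, 0.0598]
ee_rot: [[-0.106, 0.994, -0.0], [0.994, 0.106, 0.002], [0.002, 0.0, -1.0]]
contact_force: [-2.0, 5.1, 0.7]
opening: 0.185
gripper_force: 34.0
```

>>> drive_tool --pt "-0.005 0 0 0 0 0 -1" --pt "-0.01 0 0 0 0 0 -1" --pt "-0.015 0 0 0 0 0 -1" --pt "-0.02 0 0 0 0 0 -1" --pt "-0.025 0 0 0 0 0 -1" --pt "-0.025 0 0 0 0 0 -1"

```text
clock: 18.45
position: [0.5284, 0.0913, 0.0597]
ee_rot: [[-0.106, 0.994, -0.0], [0.994, 0.106, 0.003], [0.003, 0.0, -1.0]]
contact_force: [-2.9, 5.1, -1.9]
opening: 0.184
gripper_force: 33.9
```

>>> drive_tool --pt "-0.004 0 0 0 0 0 -1" --pt "-0.007 0 0 0 0 0 -1" --pt "-0.007 0 0 0 0 0 -1" --pt "-0.004 0 0 0 0 0 -1" --pt "-0.004 0 0 0 0 0 -1"

```text
clock: 18.95
position: [0.5287, 0.0888, 0.0597]
ee_rot: [[-0.106, 0.994, -0.0], [0.994, 0.106, 0.001], [0.001, -0.0, -1.0]]
contact_force: [-3.1, 4.6, -0.3]
opening: 0.181
gripper_force: 34.0
```

>>> drive_tool --pt "0 0 0 0 0 0 -0.5" --pt "0 0 0 0 0 0 -0.4" --pt "0 0 0 0 0 0 -0.3" --pt "0 0 0 0 0 0 -0.2" --pt "0 0 0 0 0 0 0" --pt "0 0 0 0 0 0 0.1" --pt "0 0 0 0 0 0 0.1" --pt "0 0 0 0 0 0 0.1"

```text
clock: 19.75
position: [0.529, 0.0878, 0.0596]
ee_rot: [[-0.106, 0.994, -0.0], [0.994, 0.106, -0.0], [-0.0, -0.0, -1.0]]
contact_force: [-0.0, -0.2, 0.3]
opening: 0.553
gripper_force: 0.0
```

>>> drive_tool --pt "0 0 -0.04 0 0 0 0.1" --pt "0 0 -0.09 0 0 0 0.1" --pt "0 0 -0.16 0 0 0 0.1" --pt "0 0 -0.25 0 0 0 0.1" --pt "0 0 -0.35 0 0 0 0.1" --pt "0 0 -0.35 0 0 0 0.1" --pt "0 0 -0.35 0 0 0 0.1" --pt "0 0 -0.35 0 0 0 0.1"

```text
clock: 20.55
position: [0.5282, 0.0875, 0.1987]
ee_rot: [[-0.105, 0.994, -0.002], [0.994, 0.105, -0.001], [-0.0, -0.002, -1.0]]
contact_force: [-0.6, 0.1, 0.2]
opening: 0.556
gripper_force: 0.0
```

Run:
```python
from h import *
f=snap('scene'); g=snap('top')
D=dep(f); h,s,v=[cv2.cvtColor(f['image'],cv2.COLOR_RGB2HSV)[...,i].astype(int) for i in range(3)]
m=(h>22)&(h<34)&(s>170)&(v>120)&(f['depth']>0); p=D[m]; print(p.mean(0),np.percentile(p[:,2],[2,98]),len(p))
from m import rect
h,s,v=[cv2.cvtColor(g['image'],cv2.COLOR_RGB2HSV)[...,i].astype(int) for i in range(3)]
rect(g,(h>22)&(h<34)&(s>170)&(v>120),.096,'yel')
cv2.imwrite('pics/s5.png',np.hstack([cv2.resize(x['image'][:,:,::-1][a:a+130,b:b+130],(400,400),interpolation=2) for x,a,b in((f,120,270),(g,165,200))]))
```

```text
[0.53129194 0.08475353 0.08065652] [0.059549   0.09724482] 218
```

View pics/s5.png

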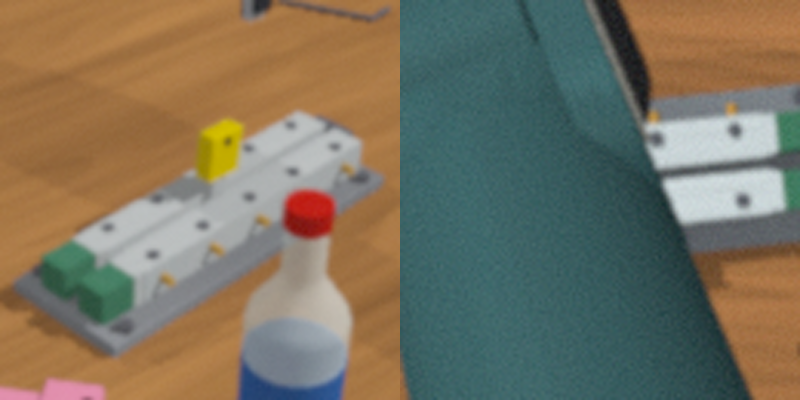

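The feeler stands upright and released in the gap, handle at (220,150). Its top at z≈0.097 puts the blade end about 1 mm above the floor. The bottle is untouched, so I'm handing in.

```bash
python3 -c "
from rig import *
print(job_done())"
```

```text
the job is handed in; nothing more can be done
None
```

I released the feeler upright in the gap, blade end about 1 mm above the floor, at the middle of the stretch where it dragged (about +9 mm in the guide's y), and handed the job in; the pinch force there was not measured directly, and no verdict came back.

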